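# Take down the cooling stack of casting moulds

### The job

Take the top mould (red mark) off the sloping cooling stand and lay it flat, mark up, in the wooden tray. Move the white spacer plate that lay under it to the spacer pile, flat and squarely on top with long sides in line; leave the lower mould (blue mark) lying where it is on the stand. Set the parts down rather than dropping them, and do not disturb the pile or the other things on the bench.

Things in the scene. Friction and masses are not known exactly. Their poses are not given: they have to be found in the camera images.
- mould_red: Top mould: closed aluminium block 110 x 56 x 26 mm (x, y, z), loose, 0.25 to 0.5 kg, red mark on its top face. Origin: centre of its underside; x along its length (up the slope at the start), y across, z out of its top face. At the start it lies on the spacer, its z leaning 30 degrees from vertical, its long sides free to grip.
- spacer: White ceramic flat spacer plate 110 x 66 x 10 mm (x, y, z), loose, about 0.2 kg. Origin: centre of its underside; x along its length, y across its width, z out of its top face. At the start it lies between the two moulds, tilted as they are, and overhangs them by 5 mm on each long side.
- mould_blue: Lower mould, same block as the red one but with a blue mark; it lies on the stand's bed under the spacer and stays there. Origin: centre of its underside, axes as the red one.
- stand: Fixed green stand, base 170 x 100 x 12 mm. Its 130 x 44 mm steel bed slopes 30 degrees, rising along the stand's +x (roughly away from the robot), bed centre at (20, 0, 75) mm. The stack lies centred on it, low (-x) ends against two 10 mm brass pins 28 mm apart, square to the bed and 52 mm high; the long sides are free. Origin: centre of the underside, z up.
- pile_top: Upper one of two identical white ceramic spacer plates (110 x 66 x 10 mm, loose) that lie flat on the cork mat: the spacer pile. Origin: centre of its underside, x along its length, y across, z up.
- pile_low: Lower plate of the spacer pile, 110 x 66 x 10 mm, lying on the mat. Origin: centre of its underside.
- mat: Fixed cork mat 150 x 105 x 4 mm under the pile. Origin: centre of its underside.
- tray: Fixed, empty open wooden tray, outside 212 x 162 x 24 mm (x, y, z), walls and floor 6 mm thick, so inside 200 x 150 mm. Origin: centre of its underside, x along its length. The tray and the mat may change sides.
- tin: Blue and white round tin, 72 mm diameter, 30 mm high, loose, beyond the stand; leave it alone. Origin: centre of its underside.
- doming_block: Wooden doming block, 60 mm cube, loose, beyond the stand; leave it alone. Origin: centre of its underside.
- jar: Amber jar, 60 mm diameter, 75 mm high, loose, beyond the stand; leave it alone. Origin: centre of its underside.

How it is judged:
By the outcome, as a careful person would: the job done as asked, in the order asked, and still so for the second after the job is handed in, with the robot touching nothing.
It also fails if it takes over 45 s, if anything falls off the work surface, if the arm or the gripper's body presses on something with over 40 N, if the wrist force passes 120 N, or if a joint passes its speed limit or range.

### The arm

A 6-joint arm with a two-finger parallel gripper is mounted at the origin on the work surface. World frame = base frame: x ahead of the robot, y to its left, z up, the work surface at z = 0. Lengths are in mm, angles in rad, forces in N, time in s.
With the tool pointing down it reaches from about 275 to 825 mm from the base axis. Payload 4.9 kg.
Tool frame: the origin (TCP) lies at the very end of the fingers, on their centre line; the grasp point (between the pads) lies 19 mm behind it; z points along the fingers, y is the line along which they close (so a half turn about z gives the same grasp; the last joint's range is limited). The gripper opens to 85 mm and grips with 20 to 120 N. Pads are 22 mm wide; open, the fingers measure 114 mm over their backs; the gripper's body (76 mm by 85 mm) begins 54 mm behind the grasp point. The pads swing forward as they close: fully open they stand 13 mm farther back than shut.
Start: joints at [-1.333, 0.326, -0.193, 1.052, 0, 1.437], TCP at [199.824, -512.434, 231.281] pointing down, gripper open.
Joint ranges: [-2.65, 2.65], [-0.97, 1.79], [-1.3, 1.35], [-1.93, 2.1], [-1.47, 1.37], [-3.14, 3.14]. Speed limits (rad/s): [2.57, 2.57, 3.14, 3.14, 3.14, 3.14].

### API

Orientations are given as a unit quaternion [w, x, y, z].
In Python, from plant import status, vision, job gives the robot as it stands.
- The arm moves only by the shell command python3 -m handwheel 'ROWS' [OPENING] [FORCE]. ROWS is JSON, a list of rows, each a list of 2 entries, a list of its own where there are three numbers: the shift along the tool's x, y, z in mm, then the turn, a rotation vector about the tool's x, y, z in degrees. A call has 1 to 12 rows; each row shifts and turns the commanded pose from where the row before left it, along the tool's axes as they then stand; what a row does not reach is not made up. A row lasts 1/10 s, in which the tool goes at most 50 mm and 8.59 degrees, less where a joint would pass 70% of its speed; a pose out of reach is approached as far as the arm can. A call is refused whole if a number of a shift passes 50 or a number of a turn 8.59, either way. A call with a gripper value outside its range is refused whole. OPENING is the finger opening in mm, from 0 to 85.4, set as the call begins (- or left out, the last holds). The fingers move at their own pace and stop on an object; FORCE is the grip in N (left out, the last holds). Time passes only in rows, so rows that do not move let the fingers close. It gives the time, the measured TCP pose, the force, the opening and the grip force at its end, in the units of the state.
- status.state(): the state, without advancing time (a new reading comes with each control period).
- vision.snapshot(name): name is "scene" or "top" or "wrist"; returns a dict with "color" (420x560x3 uint8, red, green, blue), "depth" (420x560 float32, mm along the optical axis (not along the pixel's ray), 0 where there is no reading), "mtx" (3x3 intrinsics, pixels), "rvec" (rotation vector, rad) and "tvec" (3), from world to camera coordinates, as OpenCV has them. Camera axes: x right, y down, z forward; pixel columns grow to the right and rows downward; lengths in mm; the calibration is good to about 2 mm. A picture is of the moment at which its call begins.
- job.finish_job(): hands the job in; it is judged then, once.
The state is a dict: "clock": time; "joints": joint angles; "joint_velocities": joint speeds; "effort": joint torques, N m; "tcp_pos": TCP position; "ee_rot": TCP orientation; "ft_force": force on the tool from outside, world axes, zero at the start; "wrist_torque": the same for the moment, N m; "gripper_width": opening from 0.0 (shut) to 1.0 (fully open); "finger_force": force on a finger pad.
Only numpy, scipy, OpenCV 4.12 (cv2) and the standard library are available. Lean on these libraries where they do the work, as an engineer would, in place of code of your own. Each camera call takes 0.05 s, during which the arm holds its last target. There are 200 camera calls.

## Working session

There is one attempt and no reset: what is moved stays moved. The work goes in short steps, Python scripts to look and compute and a shell command to move; the robot and the scene stay as the last step left them, time stands still between calls to the robot, and variables do not carry over. Pictures are saved under pics/ and viewed, at most 13 in all, crops included, and the job is handed in when it is done.

```bash
ls; mkdir -p pics
cat > h.py <<'E'
import numpy as np, cv2
from plant import status, vision, job
from scipy.spatial.transform import Rotation as R
def snap(n):
    s=vision.snapshot(n); s['Rm']=cv2.Rodrigues(np.array(s['rvec'],float))[0]; s['t']=np.array(s['tvec'],float).ravel(); s['K']=np.array(s['mtx'],float); return s
def ray(s,uv):
    uv=np.atleast_2d(np.array(uv,float)); d=np.c_[uv,np.ones(len(uv))]@np.linalg.inv(s['K']).T
    return -s['Rm'].T@s['t'], d@s['Rm']
def onz(s,uv,z):
    o,d=ray(s,uv); return o+d*((z-o[2])/d[:,2])[:,None]
def cloud(s):
    h,w=s['depth'].shape; v,u=np.mgrid[:h,:w]; o,d=ray(s,np.c_[u.ravel(),v.ravel()])
    return (o+d*s['depth'].ravel()[:,None]).reshape(h,w,3)
def save(s,n): cv2.imwrite('pics/'+n,s['color'][:,:,::-1])
def pose():
    st=status.state(); q=st['ee_rot']; return np.array(st['tcp_pos']),R.from_quat([q[1],q[2],q[3],q[0]]),st
E
python3 - <<'E'
from h import *
for n in('scene','top'):
    s=snap(n); save(s,n+'0.png'); np.savez('/tmp/%s0.npz'%n,**s)
    print(n,-s['Rm'].T@s['t'],s['K'][0,0])
p,r,st=pose(); print(p,r.as_matrix().round(3),st['clock'],st['gripper_width'])
E
```

```text
pics
scene [ 963.45847165 -576.69684815  745.25572859] 464.8366271875287
top [ 498.48422137    5.76701013 1043.58747828] 452.2828096563892
[ 199.71496343 -511.9374049   230.60129657] [[ 0.932  0.363 -0.   ]
 [ 0.363 -0.932  0.001]
 [ 0.    -0.001 -1.   ]] 0.1 1.0028351239985027
```

View pics/top0.png

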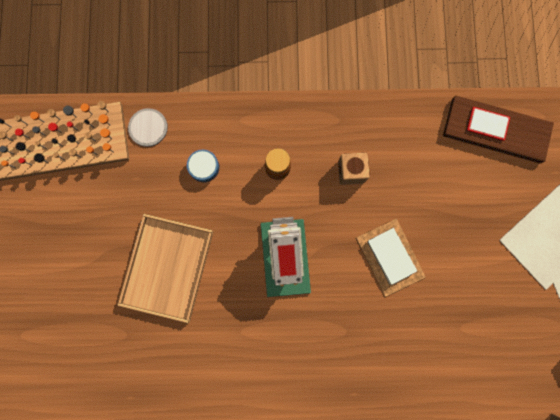

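View pics/scene0.png

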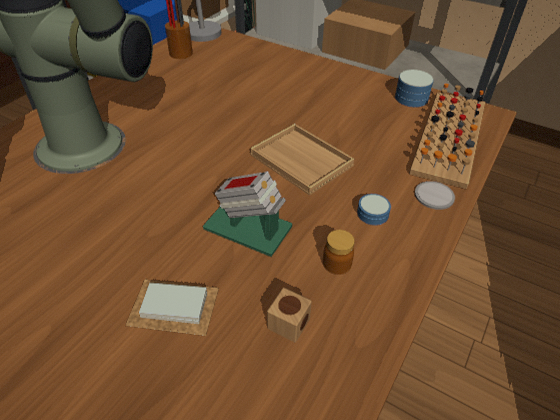

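Top view (up = +x, left = +y): tray at about (165,268), stack with the red mark at (288,261) on the green base, and the pile on its mat at (392,257). In the scene view the stack is at about (250,195). Next I measure these.

Run:
```python
from h import *
s=dict(np.load('/tmp/top0.npz')); s2=dict(np.load('/tmp/scene0.npz'))
def rect(P): 
    r=cv2.minAreaRect(P[:,:2].astype(np.float32)); return np.round(r[0],1),np.round(r[1],1),round(r[2],2)
def big(m):
    n,l,st,c=cv2.connectedComponentsWithStats(m.astype(np.uint8)); i=1+np.argmax(st[1:,4]); return l==i
def box(m,u0,u1,v0,v1):
    z=np.zeros_like(m); z[v0:v1,u0:u1]=m[v0:v1,u0:u1]; return big(z)
hsv=cv2.cvtColor(s['color'],cv2.COLOR_RGB2HSV); H,S,V=[hsv[...,i].astype(int) for i in range(3)]
C=cloud(s)
def pix(m): v,u=np.nonzero(m); return np.c_[u,v]
red=box(((H<8)|(H>172))&(S>170)&(V>90),250,320,210,310); q=pix(red); 
P=C[red]; c=P.mean(0); n=np.linalg.svd(P-c)[2][2]; print('red n',len(q),c,n*np.sign(n[2]), 'pca',np.linalg.svd(P-c)[2][0])
gr=box((H>60)&(H<95)&(S>80),240,330,200,310); print('green',gr.sum(),rect(onz(s,pix(gr),12)),np.median(C[gr][:,2]))
wh=box((S<50)&(V>170),355,430,215,300); print('pile',wh.sum(),rect(onz(s,pix(wh),24)),np.median(C[wh][:,2]))
# mat: by height
t=C[...,2]; 
m=box((t>2.)&(t<60),350,435,210,305); print('mat',m.sum(),rect(onz(s,pix(m),4)))
m=box((t>15)&(t<40),100,230,200,335); print('tray',m.sum(),rect(onz(s,pix(m),24)),rect(C[m]))
print('table z',np.median(C[320:400,200:400,2]))
# red in scene
hsv=cv2.cvtColor(s2['color'],cv2.COLOR_RGB2HSV); H,S,V=[hsv[...,i].astype(int) for i in range(3)]
red=box(((H<8)|(H>172))&(S>150)&(V>90),210,290,165,200); C2=cloud(s2);P=C2[red]; c=P.mean(0);n=np.linalg.svd(P-c)[2][2]; print('scene red',len(P),c,n*np.sign(n[2]))
wh=box((S<50)&(V>170),120,225,270,340); print('pile scene',rect(C2[wh]),np.median(C2[wh][:,2]),rect(onz(s2,pix(wh),24)))
```

```text
red n 450 [535.22372166 -13.39763189 133.66265696] [ 0.05600005 -0.99813774  0.02418784] pca [-0.00383044 -0.02444046 -0.99969395]
green 951 (array([545.8, -11.9]), array([165.6,  95.9]), 4.39) 12.118134523033177
pile 1396 (array([ 545.6, -253.3]), array([109.2,  64.6]), 26.39) 23.939322704924166
mat 2832 (array([ 540.9, -257.7]), array([170.4, 115.3]), 24.03)
tray 1036 (array([527.4, 256.7]), array([163.1, 211.3]), 75.49) (array([527.5, 257.7]), array([163., 212.]), 75.55)
table z 0.0808281258318857
scene red 190 [535.80624107 -14.99118048 132.33649201] [-0.55067741  0.37743682  0.74451047]
pile scene (array([ 715.5, -420.2]), array([122.2, 573.5]), 45.71) 22.97196302621046 (array([ 544.4, -253.1]), array([108.1,  64.8]), 26.46)
```

```bash
cat >> h.py <<'E'
def frame(yaw,tilt=0):
    "tool pointing down, tool x = -(part x) for part yawed by yaw deg; tilt leans z towards part +x"
    a=np.radians(yaw);t=np.radians(tilt)
    z=np.array([np.sin(t)*np.cos(a),np.sin(t)*np.sin(a),-np.cos(t)]); y=np.array([-np.sin(a),np.cos(a),0]); return R.from_matrix(np.c_[np.cross(y,z),y,z])
def goto(p,Rt):
    c,r,st=pose(); d=r.inv().apply(np.array(p)-c); w=(r.inv()*Rt).as_rotvec(degrees=True)
    print('now',c.round(1),'shift',d.round(1),'turn',w.round(2),'t',round(st['clock'],2),'j',np.round(st['joints'],2),'F',np.round(st['ft_force'],1),'grip',round(st['gripper_width'],3),np.round(st['finger_force'],1))
    return d,w
E
python3 -m handwheel '[[[0,0,0],[0,0,-8.59]],[[0,0,0],[0,0,-8.59]],[[0,0,0],[0,0,-8.59]],[[0,0,0],[0,0,-8.59]],[[0,0,0],[0,0,-8.59]],[[0,0,0],[0,0,-8.59]],[[0,0,0],[0,0,-8.59]],[[0,0,0],[0,0,-8.59]],[[0,0,0],[0,0,-8.59]],[[0,0,0],[0,0,-8.59]],[[0,0,0],[0,0,-8.59]],[[0,0,0],[0,0,-8.59]]]' 85
python3 -m handwheel '[[[0,0,0],[0,0,-8.59]],[[0,0,0],[0,0,-8.59]],[[0,0,0],[0,0,-8.59]],[[0,0,0],[0,0,-8.59]],[[0,0,0],[0,0,-8.59]],[[0,0,0],[0,0,-8.59]],[[0,0,0],[0,0,-8.59]]]'
python3 - <<'E'
from h import *
# refine red top by robust depth plane
s=dict(np.load('/tmp/top0.npz'));C=cloud(s).reshape(-1,3)
a=np.radians(4.4);ex=np.array([np.cos(a),np.sin(a)])
d=C[:,:2]-[535,-13]; u=d@ex; v=d@[-ex[1],ex[0]]
k=(abs(u)<35)&(abs(v)<18)&(C[:,2]>95)
A=np.c_[u[k],v[k],np.ones(k.sum())]; c=np.linalg.lstsq(A,C[k][:,2],rcond=None)[0]
r=C[k][:,2]-A@c; g=abs(r)<4; c=np.linalg.lstsq(A[g],C[k][g][:,2],rcond=None)[0]; print('plane',c,k.sum(),g.sum())
# standoff: 100 mm along normal over red top, vertical tool first
n=np.array([-.5*ex[0],-.5*ex[1],.866]); top=np.array([534.8,-12.8,128.7])
print('target',top+90*n); goto(top+90*n,frame(4.4,0))
E
```

```text
clock: 1.3
tcp_pos: [199.7, -512.1, 230.8]
ee_rot: [-0.0, 0.464, 0.886, 0.0]
ft_force: [-0.0, -0.1, -0.2]
gripper_width: 0.997
finger_force: 0.0
clock: 2.0
tcp_pos: [199.7, -512.1, 230.8]
ee_rot: [-0.0, -0.042, 0.999, 0.001]
ft_force: [-0.0, 0.3, -0.9]
gripper_width: 0.995
finger_force: 0.0
plane [ 5.77902988e-01 -8.33614874e-04  1.29271057e+02] 635 631
target [489.93262615 -16.25235627 206.64      ]
now [ 199.7 -512.1  230.8] shift [-331.2  469.4   24.6] turn [ 0.06 -0.01  0.47] t 2.0 j [-1.33  0.33 -0.19  1.05 -0.   -1.42] F [-0.   0.3 -0.9] grip 0.995 0.0
```

```bash
python3 -m handwheel '[[[-27.6,39.1,1.5],[0,0,0]],[[-27.6,39.1,1.5],[0,0,0]],[[-27.6,39.1,1.5],[0,0,0]],[[-27.6,39.1,1.5],[0,0,0]],[[-27.6,39.1,1.5],[0,0,0]],[[-27.6,39.1,1.5],[0,0,0]],[[-27.6,39.1,1.5],[0,0,0]],[[-27.6,39.1,1.5],[0,0,0]],[[-27.6,39.1,1.5],[0,0,0]],[[-27.6,39.1,1.5],[0,0,0]],[[-27.6,39.1,1.5],[0,0,0]],[[-27.6,39.1,1.5],[0,0,0]]]' 85
python3 -m handwheel '[[[0,0,0],[0,-7.5,0]],[[0,0,0],[0,-7.5,0]],[[0,0,0],[0,-7.5,0]],[[0,0,0],[0,-7.5,0]],[[0,0,0],[0,0,0]],[[0,0,0],[0,0,0]]]'
python3 - <<'E'
from h import *
a=np.radians(4.4);ex=np.array([np.cos(a),np.sin(a)])
n=np.array([-.5*ex[0],-.5*ex[1],.866]); top=np.array([534.8,-12.8,128.7])
goto(top+90*n,frame(4.4,30))
s=snap('wrist'); save(s,'w1.png'); np.savez('/tmp/w1.npz',**s)
E
```

```text
clock: 3.2
tcp_pos: [493.6, -16.6, 213.1]
ee_rot: [-0.0, -0.039, 0.999, -0.0]
ft_force: [0.5, 0.0, -0.6]
gripper_width: 0.995
finger_force: 0.0
clock: 3.8
tcp_pos: [492.7, -18.9, 213.5]
ee_rot: [0.257, -0.038, 0.966, 0.01]
ft_force: [1.1, -1.0, 0.8]
gripper_width: 0.994
finger_force: 0.0
now [492.7 -18.9 213.5] shift [5.6 2.8 4.7] turn [ 0.05 -0.15  0.05] t 3.8 j [-0.31 -0.1  -0.89  0.29  0.19 -0.34] F [ 1.1 -1.   0.8] grip 0.994 0.0
```

View pics/w1.png

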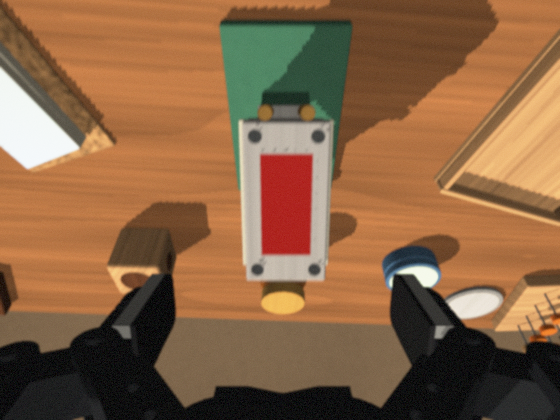

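The wrist view shows the red mark squarely at (287,205), mould end edges at rows ~121 and ~280, and the fingers straddling at columns 150 and 410. I fix the mark's centre and direction on the known plane.

Run:
```python
from h import *
a=np.radians(4.4);ex=np.array([np.cos(a),np.sin(a)])
n=np.array([-.5*ex[0],-.5*ex[1],.866]); top=np.array([534.8,-12.8,128.9])
up=np.array([.866*ex[0],.866*ex[1],.5]); ey=np.array([-ex[1],ex[0],0])
for f in('w1','top0'):
    s=dict(np.load('/tmp/%s.npz'%f)); hsv=cv2.cvtColor(s['color'],cv2.COLOR_RGB2HSV);H,S,V=[hsv[...,i].astype(int) for i in range(3)]
    m=(((H<8)|(H>172))&(S>170)&(V>90)).astype(np.uint8)
    m[:, :240]=0; m[:,330:]=0; m[:100]=0; m[300:]=0
    k,l,stt,_=cv2.connectedComponentsWithStats(m); i=1+np.argmax(stt[1:,4]); v,u=np.nonzero(l==i)
    o,d=ray(s,np.c_[u,v]); P=o+d*(((top-o)@n)/(d@n))[:,None]
    uv=np.c_[(P-top)@up,(P-top)@ey]; r=cv2.minAreaRect(uv.astype(np.float32)); print(f,len(u),'in-plane centre',uv.mean(0).round(2),r)
    dd=s['depth'][v,u]; Q=o+d*dd[:,None]; print('height over plane',np.median((Q-top)@n))
```

```text
w1 4713 in-plane centre [-1.   -0.72] ((0.605712890625, -0.7058086395263672), (67.28619384765625, 32.473731994628906), 0.002625185064971447)
height over plane 0.4616730415012767
top0 450 in-plane centre [ 0.54 -0.75] ((-0.010791778564453125, -0.6489362716674805), (30.669042587280273, 66.7716064453125), 89.93695068359375)
height over plane 0.4471930200581931
```

```bash
cat >> h.py <<'E'
a=np.radians(4.4);ex=np.array([np.cos(a),np.sin(a)])
n=np.array([-.5*ex[0],-.5*ex[1],.866]); top=np.array([534.9,-13.5,129.2])
E
python3 - <<'E'
from h import *
goto(top-24*n,frame(4.4,30))
E
```

```text
now [495.  -19.4 215.1] shift [  8.1   2.8 118.5] turn [0.   0.02 0.1 ] t 3.85 j [-0.31 -0.1  -0.88  0.29  0.19 -0.34] F [-0.3  0.6  1.1] grip 0.992 0.0
```

```bash
python3 -m handwheel '[[[4,1.4,35],[0,0,0]],[[4,1.4,35],[0,0,0]],[[0,0,0],[0,0,0]],[[0,0,0],[0,0,0]]]'
python3 - <<'E'
from h import *
goto(top-24*n,frame(4.4,30))
E
```

```text
clock: 4.25
tcp_pos: [522.5, -13.8, 149.0]
ee_rot: [0.258, -0.038, 0.965, 0.01]
ft_force: [0.9, -0.2, 0.5]
gripper_width: 0.998
finger_force: 0.0
now [522.5 -13.8 149. ] shift [-0.9 -0.7 47.3] turn [ 0.09 -0.1   0.12] t 4.25 j [-0.27  0.07 -0.93  0.07  0.17 -0.3 ] F [ 0.9 -0.2  0.5] grip 0.998 0.0
```

```bash
python3 -m handwheel '[[[0,-0.7,16],[0,0,0]],[[0,0,16],[0,0,0]],[[0,0,15],[0,0,0]],[[0,0,0],[0,0,0]],[[0,0,0],[0,0,0]]]'
python3 - <<'E'
from h import *
goto(top-24*n,frame(4.4,30))
s=snap('wrist'); save(s,'w2.png')
E
```

```text
clock: 4.75
tcp_pos: [545.4, -12.8, 109.6]
ee_rot: [0.259, -0.038, 0.965, 0.01]
ft_force: [-0.3, 0.5, -0.7]
gripper_width: 0.993
finger_force: 0.0
now [545.4 -12.8 109.6] shift [-0.6  0.1  1.8] turn [0.03 0.09 0.12] t 4.75 j [-0.25  0.19 -0.94 -0.07  0.16 -0.29] F [-0.3  0.5 -0.7] grip 0.993 0.0
```

View pics/w2.png

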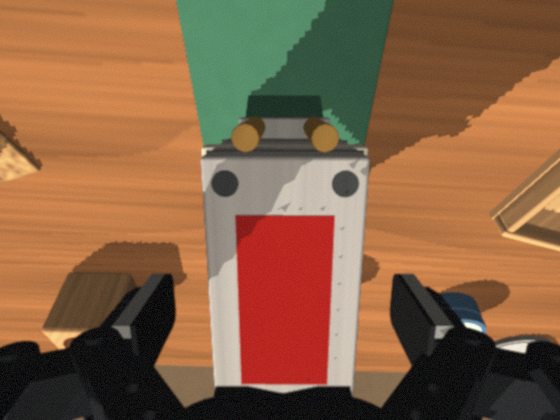

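The mould lies between the fingers, centred near column 285, with the finger tips at about 175 and 391. Closing now.

```bash
python3 -m handwheel '[[[0,0,1.5],[0,0,0]],[[0,0,0],[0,0,0]]]'
python3 -m handwheel '[[[0,0,0],[0,0,0]],[[0,0,0],[0,0,0]],[[0,0,0],[0,0,0]],[[0,0,0],[0,0,0]],[[0,0,0],[0,0,0]],[[0,0,0],[0,0,0]],[[0,0,0],[0,0,0]],[[0,0,0],[0,0,0]]]' 40 60
python3 - <<'E'
from h import *
goto(top-24*n,frame(4.4,30))
E
```

```text
clock: 5.0
tcp_pos: [545.5, -12.6, 107.6]
ee_rot: [0.259, -0.038, 0.965, 0.01]
ft_force: [-0.2, -0.2, -0.3]
gripper_width: 0.996
finger_force: 0.0
clock: 5.8
tcp_pos: [544.9, -12.3, 107.1]
ee_rot: [0.259, -0.038, 0.965, 0.01]
ft_force: [-4.4, -0.7, 8.3]
gripper_width: 0.64
finger_force: 62.0
now [544.9 -12.3 107.1] shift [-2.3 -0.4 -0.2] turn [0.06 0.02 0.09] t 5.8 j [-0.25  0.2  -0.94 -0.07  0.16 -0.29] F [-4.4 -0.7  8.3] grip 0.64 62.0
```

```bash
python3 -m handwheel '[[[0,0,-3],[0,0,0]],[[0,0,-5],[0,0,0]],[[0,0,-10],[0,0,0]],[[0,0,-20],[0,0,0]],[[0,0,-30],[0,0,0]],[[0,0,-40],[0,0,0]],[[0,0,0],[0,0,0]],[[0,0,0],[0,0,0]]]'
python3 - <<'E'
from h import *
goto(top-24*n,frame(4.4,30))
s=snap('scene'); np.savez('/tmp/sc1.npz',**s); i=cv2.resize(s['color'][100:330,120:400],None,fx=2.5,fy=2.5)
cv2.imwrite('pics/sc1.png',i[:,:,::-1])
s=snap('wrist'); np.savez('/tmp/w3.npz',**s)
E
```

```text
clock: 6.6
tcp_pos: [490.9, -16.9, 200.9]
ee_rot: [0.259, -0.038, 0.965, 0.01]
ft_force: [-0.3, 1.0, -2.7]
gripper_width: 0.643
finger_force: 64.6
now [490.9 -16.9 200.9] shift [ -2.3   0.  108.2] turn [-0.01  0.08  0.09] t 6.6 j [-0.3  -0.08 -0.92  0.24  0.19 -0.33] F [-0.3  1.  -2.7] grip 0.643 64.6
```

View pics/sc1.png

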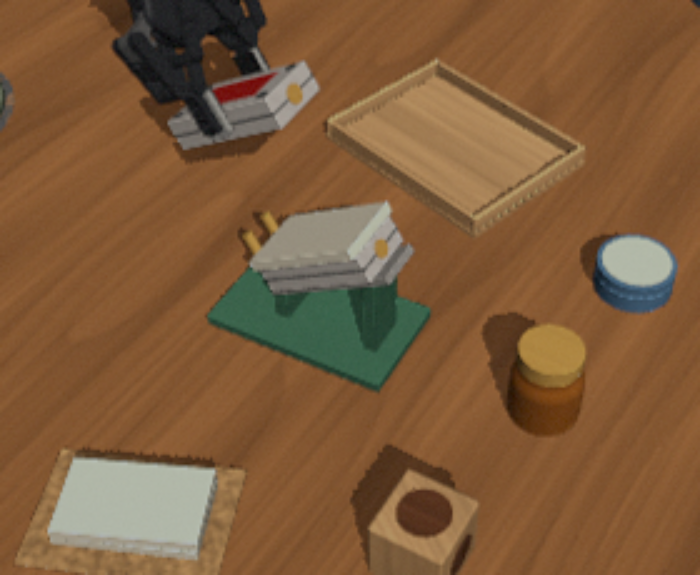

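The mould is held level between the fingers at crop (245,105), the white spacer is left on the blue mould at (325,245), and the rest of the scene is unchanged. I now turn it upright and carry it to the tray.

```bash
python3 -m handwheel '[[[0,0,0],[0,7.5,0]],[[0,0,0],[0,7.5,0]],[[0,0,0],[0,7.5,0]],[[0,0,0],[0,7.5,0]],[[0,0,0],[0,0,6.3]],[[0,0,0],[0,0,6.3]],[[0,0,0],[0,0,6.3]],[[0,0,0],[0,0,0]],[[0,0,0],[0,0,0]]]'
python3 - <<'E'
from h import *
goto([527.4,256.7,108],frame(-14.5,0))
E
```

```text
clock: 7.6
tcp_pos: [491.0, -16.5, 198.7]
ee_rot: [-0.001, 0.124, 0.992, 0.0]
ft_force: [0.1, -0.0, -2.9]
gripper_width: 0.645
finger_force: 64.5
now [491.  -16.5 198.7] shift [ 31.7 273.7  90.8] turn [-0.   -0.14  0.25] t 7.6 j [-0.18  0.25 -0.39  0.94  0.    0.06] F [ 0.1 -0.  -2.9] grip 0.645 64.5
```

```bash
python3 -m handwheel '[[[4,20,5],[0,0,0]],[[4,34,11],[0,0,0]],[[4,40,13],[0,0,0]],[[4,40,13],[0,0,0]],[[4,40,13],[0,0,0]],[[4,40,13],[0,0,0]],[[4,35,11],[0,0,0]],[[3.7,24.7,11.8],[0,0,0.2]],[[0,0,0],[0,0,0]],[[0,0,0],[0,0,0]]]'
python3 - <<'E'
from h import *
goto([527.4,256.7,8],frame(-14.5,0))
s=snap('scene');save(s,'sc2.png')
E
```

```text
clock: 8.6
tcp_pos: [527.9, 256.4, 108.4]
ee_rot: [-0.001, 0.126, 0.992, -0.001]
ft_force: [0.5, 0.7, -3.1]
gripper_width: 0.642
finger_force: 64.9
now [527.9 256.4 108.4] shift [  0.4   0.3 100.4] turn [-0.08 -0.07  0.05] t 8.6 j [ 0.33  0.5  -0.26  0.81 -0.    0.58] F [ 0.5  0.7 -3.1] grip 0.642 64.9
```

View pics/sc2.png

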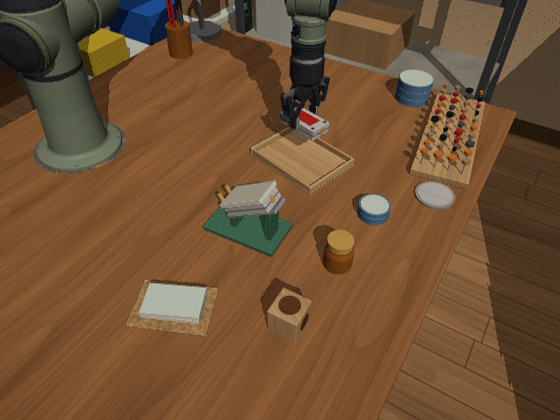

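The mould is level above the tray at (305,125); stack (250,200) and pile (173,302) are unchanged. Lowering.

```bash
python3 -m handwheel '[[[0,0,20],[0,0,0]],[[0,0,30],[0,0,0]],[[0,0,25],[0,0,0]],[[0,0,13],[0,0,0]],[[0,0,6],[0,0,0]],[[0,0,2],[0,0,0]],[[0,0,0],[0,0,0]],[[0,0,0],[0,0,0]]]'
python3 -m handwheel '[[[0,0,1],[0,0,0]],[[0,0,1],[0,0,0]],[[0,0,0],[0,0,0]]]'
```

```text
clock: 9.45
tcp_pos: [529.6, 256.6, 14.6]
ee_rot: [0.001, 0.127, 0.992, 0.0]
ft_force: [-0.1, -0.2, -2.7]
gripper_width: 0.645
finger_force: 64.8
clock: 9.75
tcp_pos: [528.6, 256.4, 11.5]
ee_rot: [0.0, 0.127, 0.992, 0.0]
ft_force: [0.6, 0.0, -3.1]
gripper_width: 0.643
finger_force: 64.8
```

```bash
python3 -m handwheel '[[[0,0,1],[0,0,0]],[[0,0,1],[0,0,0]],[[0,0,0],[0,0,0]]]'
python3 -m handwheel '[[[0,0,1],[0,0,0]],[[0,0,0],[0,0,0]]]'
```

```text
clock: 10.05
tcp_pos: [528.4, 256.3, 9.2]
ee_rot: [-0.0, 0.127, 0.992, -0.0]
ft_force: [-0.8, 0.5, -2.7]
gripper_width: 0.644
finger_force: 64.8
clock: 10.25
tcp_pos: [528.5, 256.3, 8.2]
ee_rot: [-0.0, 0.127, 0.992, -0.0]
ft_force: [-0.9, 0.4, -3.7]
gripper_width: 0.647
finger_force: 64.8
```

```bash
python3 -m handwheel '[[[0,0,1],[0,0,0]],[[0,0,0],[0,0,0]]]'
python3 -m handwheel '[[[0,0,1],[0,0,0]],[[0,0,0],[0,0,0]]]'
```

```text
clock: 10.45
tcp_pos: [528.5, 256.3, 8.1]
ee_rot: [0.0, 0.127, 0.992, 0.0]
ft_force: [-2.8, -1.6, 4.6]
gripper_width: 0.647
finger_force: 65.6
clock: 10.65
tcp_pos: [528.6, 256.3, 8.0]
ee_rot: [0.0, 0.127, 0.992, 0.0]
ft_force: [-5.6, -2.2, 11.9]
gripper_width: 0.643
finger_force: 66.6
```

```bash
python3 -m handwheel '[[[0,0,-1],[0,0,0]],[[0,0,0],[0,0,0]],[[0,0,0],[0,0,0]],[[0,0,0],[0,0,0]],[[0,0,0],[0,0,0]]]' 80
python3 -m handwheel '[[[0,0,-5],[0,0,0]],[[0,0,-20],[0,0,0]],[[0,0,-40],[0,0,0]],[[0,0,-50],[0,0,0]],[[0,0,-50],[0,0,0]],[[0,0,-30],[0,0,0]],[[0,0,0],[0,0,0]]]' 85
python3 - <<'E'
from h import *
s=snap('top'); save(s,'t2.png'); np.savez('/tmp/t2.npz',**s)
hsv=cv2.cvtColor(s['color'],cv2.COLOR_RGB2HSV);H,S,V=[hsv[...,i].astype(int) for i in range(3)]
wh=((S<60)&(V>140)).astype(np.uint8); 
m=np.zeros_like(wh); m[210:300,260:315]=wh[210:300,260:315]
k,l,st,_=cv2.connectedComponentsWithStats(m); print(st[1:][st[1:,4]>50])
top2=top-26*n
goto(top2+60*n,frame(4.4,30))
E
```

```text
clock: 11.15
tcp_pos: [528.5, 256.3, 7.2]
ee_rot: [-0.0, 0.127, 0.992, -0.0]
ft_force: [0.3, -0.6, -0.9]
gripper_width: 0.936
finger_force: 0.0
clock: 11.85
tcp_pos: [531.7, 257.4, 208.4]
ee_rot: [0.005, 0.127, 0.992, 0.002]
ft_force: [0.8, 0.4, 0.4]
gripper_width: 0.999
finger_force: 0.0
[[268 222  36  57 993]]
now [530.2 256.9 205.4] shift [ -56.3 -266.2   46.2] turn [ -4.84 -29.42 -18.58] t 11.9 j [ 0.33  0.41 -0.13  1.02 -0.    0.58] F [-1.  -0.1 -0.6] grip 0.996 0.0
```

View pics/t2.png

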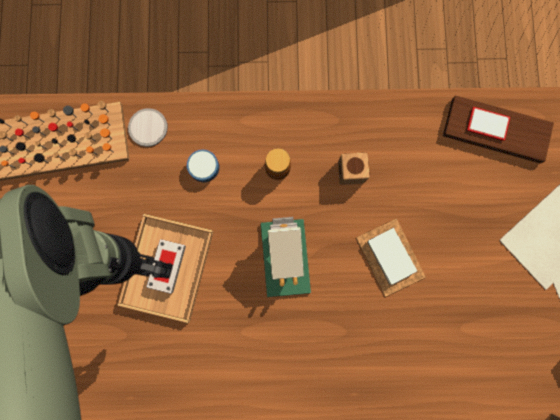

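The red mould lies in the tray, mark up, at (165,267), and the spacer is still on the stack at (286,250). The pile is unchanged. I measure the spacer now and go back over the stand.

```bash
python3 -m handwheel '[[[-6,-28,0],[0,0,0]],[[-8,-40,1],[0,0,0]],[[-8,-40,2],[0,0,0]],[[-8,-40,3],[0,0,0]],[[-8,-40,4],[0,0,0]],[[-8,-40,4],[0,0,0]],[[-8,-38,4],[0,0,0]],[[0,0,0],[0,0,-6.3]],[[0,0,0],[0,0,-6.3]],[[0,0,0],[0,0,-6.3]],[[0,0,0],[0,-7.5,0]],[[0,0,0],[0,-7.5,0]]]'
python3 -m handwheel '[[[0,0,0],[0,-7.5,0]],[[0,0,0],[0,-7.5,0]],[[0,0,0],[0,0,0]],[[0,0,0],[0,0,0]]]'
cat >> h.py <<'E'
up=np.array([.866*ex[0],.866*ex[1],.5]); ey=np.array([-ex[1],ex[0],0]); top2=top-26*n
def plane_rect(s,m,c0):
    v,u=np.nonzero(m); o,d=ray(s,np.c_[u,v]); P=o+d*(((c0-o)@n)/(d@n))[:,None]
    uv=np.c_[(P-c0)@up,(P-c0)@ey]; return cv2.minAreaRect(uv.astype(np.float32)),o,d,v,u
E
python3 - <<'E'
from h import *
goto(top2+60*n,frame(4.4,30))
s=snap('wrist'); np.savez('/tmp/w4.npz',**s)
hsv=cv2.cvtColor(s['color'],cv2.COLOR_RGB2HSV);H,S,V=[hsv[...,i].astype(int) for i in range(3)]
C=cloud(s); h=(C-top2)@n; d=C-top2
m=(abs(h)<4)&(abs(d@up)<75)&(abs(d@ey)<45)&(S<70)
print(m.sum(),'h',np.median(h[m])); print(plane_rect(s,m,top2)[0])
i=s['color'].copy(); c=cv2.findContours(m.astype(np.uint8),0,2)[0]; cv2.drawContours(i,c,-1,(255,0,0),1); cv2.imwrite('pics/w4.png',i[:,:,::-1])
E
```

```text
clock: 13.1
tcp_pos: [513.9, -14.6, 182.6]
ee_rot: [0.131, -0.037, 0.991, 0.005]
ft_force: [0.4, -0.3, -0.3]
gripper_width: 0.995
finger_force: 0.0
clock: 13.5
tcp_pos: [512.7, -14.7, 183.5]
ee_rot: [0.256, -0.036, 0.966, 0.01]
ft_force: [1.0, -0.4, -0.3]
gripper_width: 0.997
finger_force: 0.0
now [512.7 -14.7 183.5] shift [ 7.8 -0.5 24.2] turn [-0.02 -0.27 -0.14] t 13.5 j [-0.28 -0.01 -0.9   0.19  0.17 -0.31] F [ 1.  -0.4 -0.3] grip 0.997 0.0
16884 h -0.38531625834132166
((-5.961265563964844, 0.3365020751953125), (65.5876235961914, 118.5496826171875), 89.98426818847656)
```

View pics/w4.png

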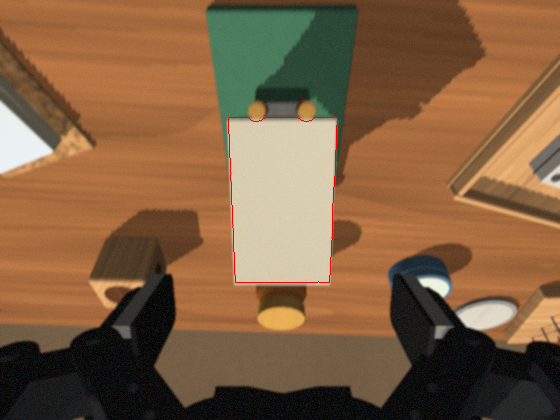

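The outline is the spacer at (282,200) plus the two pin tops at row ~110. Its upper end is at row 283, which gives a centre about 1.2 mm downslope of nominal. Approaching.

```bash
python3 -m handwheel '[[[4.5,0,30],[0,0,0]],[[4.5,0,30],[0,0,0]],[[0,0,0],[0,0,0]],[[0,0,0],[0,0,0]]]' 85
python3 - <<'E'
from h import *
goto(top2-1.2*up+.3*ey-14*n,frame(4.4,30))
E
```

```text
clock: 13.95
tcp_pos: [537.8, -13.2, 128.2]
ee_rot: [0.258, -0.037, 0.965, 0.01]
ft_force: [-0.5, 0.2, 0.0]
gripper_width: 0.997
finger_force: 0.0
now [537.8 -13.2 128.2] shift [ 3.2  0.2 37.7] turn [-0.01 -0.08 -0.05] t 13.95 j [-0.25  0.14 -0.93 -0.    0.16 -0.29] F [-0.5  0.2  0. ] grip 0.997 0.0
```

```bash
python3 -m handwheel '[[[2,0.2,13],[0,0,0]],[[1,0,13],[0,0,0]],[[0,0,11],[0,0,0]],[[0,0,0],[0,0,0]],[[0,0,0],[0,0,0]]]' 85
python3 - <<'E'
from h import *
goto(top2-1.2*up+.3*ey-14*n,frame(4.4,30))
E
```

```text
clock: 14.45
tcp_pos: [552.4, -11.7, 95.1]
ee_rot: [0.259, -0.036, 0.965, 0.01]
ft_force: [-0.2, 0.3, 0.4]
gripper_width: 0.991
finger_force: 0.0
now [552.4 -11.7  95.1] shift [-0.7 -0.1  1.7] turn [-0.05  0.02 -0.06] t 14.45 j [-0.24  0.24 -0.94 -0.11  0.16 -0.28] F [-0.2  0.3  0.4] grip 0.991 0.0
```

```bash
python3 -m handwheel '[[[0,0,1],[0,0,0]],[[0,0,0],[0,0,0]],[[0,0,0],[0,0,0]],[[0,0,0],[0,0,0]],[[0,0,0],[0,0,0]],[[0,0,0],[0,0,0]],[[0,0,0],[0,0,0]]]' 52 45
python3 - <<'E'
from h import *
goto(top2-1.2*up+.3*ey-14*n,frame(4.4,30))
E
python3 -m handwheel '[[[0,0,-2],[0,0,0]],[[0,0,-3],[0,0,0]],[[0,0,-5],[0,0,0]],[[0,0,-10],[0,0,0]],[[0,0,-20],[0,0,0]],[[0,0,-30],[0,0,0]],[[0,0,-30],[0,0,0]],[[0,0,0],[0,0,0]],[[0,0,0],[0,0,0]]]'
python3 - <<'E'
from h import *
goto(top2-14*n,frame(4.4,30))
s=snap('scene'); np.savez('/tmp/sc3.npz',**s); i=cv2.resize(s['color'][90:290,150:350],None,fx=3,fy=3,interpolation=cv2.INTER_CUBIC)
cv2.imwrite('pics/sc3.png',i[:,:,::-1])
s=snap('wrist'); np.savez('/tmp/w5.npz',**s); save(s,'w5.png')
E
```

```text
clock: 15.15
tcp_pos: [552.5, -11.7, 94.5]
ee_rot: [0.259, -0.036, 0.965, 0.01]
ft_force: [-3.4, 0.2, 5.6]
gripper_width: 0.758
finger_force: 47.7
now [552.5 -11.7  94.5] shift [-0.9 -0.2  1.1] turn [-0.06  0.07 -0.07] t 15.15 j [-0.24  0.24 -0.94 -0.11  0.16 -0.28] F [-3.4  0.2  5.6] grip 0.758 47.7
clock: 16.05
tcp_pos: [502.0, -15.5, 180.6]
ee_rot: [0.259, -0.036, 0.965, 0.009]
ft_force: [-1.1, 0.4, -2.2]
gripper_width: 0.752
finger_force: 51.9
now [502.  -15.5 180.6] shift [ -2.7  -0.4 100.9] turn [-0.09  0.05 -0.08] t 16.05 j [-0.29 -0.03 -0.93  0.17  0.18 -0.32] F [-1.1  0.4 -2.2] grip 0.752 51.9
```

View pics/sc3.png

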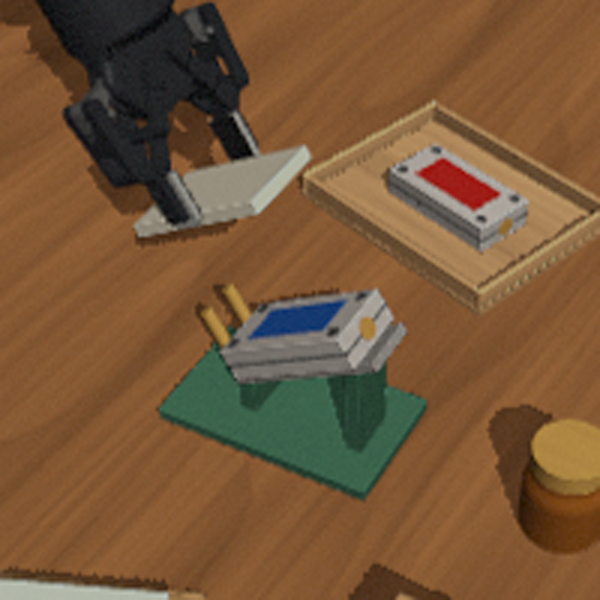

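The spacer hangs level at crop (220,195), with the finger tips at about its underside. The blue mould stays on the stand, and the red mould is in the tray. Next I measure the plate in the tool frame, turn it flat and go to the pile.

```bash
python3 - <<'E'
from h import *
c,r,st=pose()
s=dict(np.load('/tmp/w5.npz')); hsv=cv2.cvtColor(s['color'],cv2.COLOR_RGB2HSV);S=hsv[...,1].astype(int);V=hsv[...,2].astype(int)
T=(cloud(s)-c)@r.as_matrix()
m=(abs(T[...,2]+13)<5)&(abs(T[...,0])<75)&(abs(T[...,1])<45)&(S<70)&(V>110)
P=T[m]; A=np.c_[P[:,:2],np.ones(len(P))]; print(len(P),'z plane',np.linalg.lstsq(A,P[:,2],rcond=None)[0],np.median(P[:,2]))
print('x',np.percentile(P[:,0],[.2,1,99,99.8]),'y',np.percentile(P[:,1],[.5,99.5]))
v,u=np.nonzero(m);print(v.min(),v.max(),u.min(),u.max())
e=P[P[:,0]>5]
b=np.arange(10,50,4)
L=[P[(abs(P[:,0]-x)<2),1].min() for x in b];H=[P[(abs(P[:,0]-x)<2),1].max() for x in b]
print(np.polyfit(b,L,1),np.polyfit(b,H,1))
E
python3 -m handwheel '[[[0,0,0],[0,7.5,0]],[[0,0,0],[0,7.5,0]],[[0,0,0],[0,7.5,0]],[[0,0,0],[0,7.5,0]],[[0,0,0],[0,0,-7.3]],[[0,0,0],[0,0,-7.3]],[[0,0,0],[0,0,-7.4]],[[0,0,0],[0,0,0]],[[0,0,0],[0,0,0]]]'
python3 - <<'E'
from h import *
goto([545,-253.2,100],frame(26.4,0))
E
```

```text
38728 z plane [ 3.59663573e-04 -4.34010280e-04 -1.28771362e+01] -12.877409206068759
x [-47.93362385 -45.06318867  52.48817754  53.09003605] y [-32.60933066  31.9454375 ]
157 397 190 374
[-5.55752412e-03 -3.30496716e+01] [3.72718508e-03 3.22503141e+01]
clock: 17.05
tcp_pos: [502.1, -15.2, 178.8]
ee_rot: [-0.001, -0.226, 0.974, 0.0]
ft_force: [-0.7, -0.3, -2.2]
gripper_width: 0.751
finger_force: 51.9
now [502.1 -15.2 178.8] shift [  66.4 -232.6   78.6] turn [ 0.07 -0.09 -0.23] t 17.05 j [-0.18  0.28 -0.39  0.89  0.   -0.63] F [-0.7 -0.3 -2.2] grip 0.751 51.9
```

```bash
python3 -m handwheel '[[[6,-22,0],[0,0,0]],[[11,-38,5],[0,0,0]],[[11,-38,8],[0,0,0]],[[11,-38,8],[0,0,0]],[[11,-38,8],[0,0,0]],[[11,-38,8],[0,0,0]],[[7,-21,8],[0,0,-0.2]],[[0,0,0],[0,0,0]],[[0,0,0],[0,0,0]],[[0,0,0],[0,0,0]]]'
python3 - <<'E'
from h import *
goto([543.7,-253.9,50],frame(26.4,0))
c,r,st=pose()
rect=lambda P:[np.round(x,2) for x in cv2.minAreaRect(P[:,:2].astype(np.float32))]
for nm in('scene','top','wrist'):
    s=snap(nm); np.savez('/tmp/p_%s.npz'%nm,**s); C=cloud(s); hsv=cv2.cvtColor(s['color'],cv2.COLOR_RGB2HSV);S=hsv[...,1].astype(int);V=hsv[...,2].astype(int)
    m=(abs(C[...,2]-24)<4)&(np.hypot(C[...,0]-545,C[...,1]+253)<75)&(S<60)&(V>120)
    v,u=np.nonzero(m)
    if len(v)>50: print(nm,len(v),rect(onz(s,np.c_[u,v],24)),np.median(C[m][:,2]))
    m=(abs(C[...,2]-c[2]-12.9)<5)&(np.hypot(C[...,0]-545,C[...,1]+253)<80)&(S<60)&(V>120)
    v,u=np.nonzero(m)
    if len(v)>50: print(' held',nm,len(v),rect(onz(s,np.c_[u,v],c[2]+12.9)),np.median(C[m][:,2]))
    save(s,'p_%s.png'%nm)
E
```

```text
clock: 18.05
tcp_pos: [544.5, -253.4, 135.0]
ee_rot: [-0.0, -0.229, 0.973, 0.0]
ft_force: [0.3, -0.1, -2.4]
gripper_width: 0.755
finger_force: 51.9
now [ 544.5 -253.4  135. ] shift [ 1.  -0.2 85. ] turn [ 0.05 -0.01  0.11] t 18.05 j [-0.56  0.5  -0.19  0.88  0.   -1.02] F [ 0.3 -0.1 -2.4] grip 0.755 51.9
scene 1796 [array([ 545.02, -254.34]), array([109.77,  68.49]), np.float64(26.38)] 22.87270323995608
 held scene 1301 [array([ 547.43, -256.36]), array([110.45,  74.8 ]), np.float64(26.32)] 146.53919785472
top 477 [array([ 542.33, -247.41]), array([109.06,  55.52]), np.float64(25.44)] 24.05935399777445
 held top 940 [array([ 544.71, -248.55]), array([111.19,  70.13]), np.float64(23.75)] 147.76234281667683
wrist 2403 [array([ 502.8 , -274.22]), array([16.76, 65.54]), np.float64(26.59)] 23.900530194071365
 held wrist 38692 [array([ 543.74, -254.44]), array([104.19,  65.63]), np.float64(26.62)] 147.96442718167907
```

View pics/p_wrist.png

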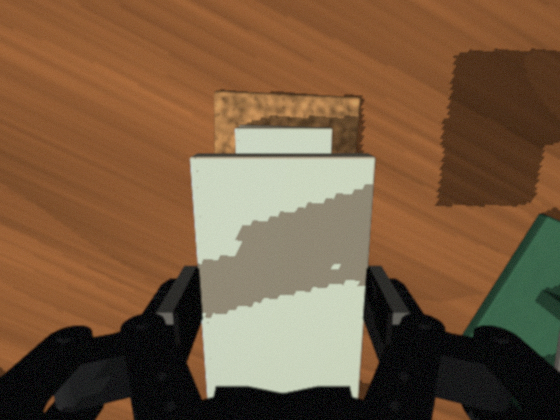

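The wrist view shows the held plate's near end at row 156 and the pile's near end behind it at row 128 (columns 236–331), parallel. I compare the two in tool coordinates.

```bash
cat > cmp.py <<'E'
from h import *
def compare(s,c,r,zp,zh):
    M=r.as_matrix(); hsv=cv2.cvtColor(s['color'],cv2.COLOR_RGB2HSV);S=hsv[...,1].astype(int);V=hsv[...,2].astype(int); C=cloud(s)
    for nm,z in(('pile',zp),('held',zh)):
        m=((abs(C[...,2]-z)<4)&(np.hypot(C[...,0]-545,C[...,1]+253)<80)&(S<60)&(V>100)).astype(np.uint8)
        k,l,st,_=cv2.connectedComponentsWithStats(m); m=l==1+np.argmax(st[1:,4]); v,u=np.nonzero(m)
        P=(onz(s,np.c_[u,v],z)-c)@M
        b=np.arange(P[:,0].max()-14 if nm=='pile' else 12,P[:,0].max()-2,2)
        L=np.array([P[abs(P[:,0]-x)<1.2,1].min() for x in b]);H=np.array([P[abs(P[:,0]-x)<1.2,1].max() for x in b])
        e=[P[abs(P[:,1]-y)<1.5,0].max() for y in np.arange(-24,25,3)]
        print(nm,'end x %.2f'%np.median(e),'end slope deg %.2f'%np.degrees(np.polyfit(np.arange(-24,25,3),e,1)[0]),'y centre %.2f width %.2f'%(np.median((L+H)/2),np.median(H-L)))
E
python3 - <<'E'
from cmp import *
c,r,st=pose()
compare(dict(np.load('/tmp/p_wrist.npz')),c,r,24,c[2]+12.9)
p=np.array([545.1,-253.2,24]); d=r.inv().apply(p-c); print('pile centre from fixed cams, tool frame',d, 'pile end x',d[0]+55)
E
```

```text
pile end x 54.80 end slope deg -0.63 y centre 0.26 width 64.96
held end x 54.08 end slope deg 0.02 y centre -0.44 width 64.78
pile centre from fixed cams, tool frame [ -0.16410877   0.11984719 111.5419176 ] pile end x 54.83589123379426
```

```bash
python3 -m handwheel '[[[0.7,0.6,15],[0,0,0.3]],[[0,0,30],[0,0,0]],[[0,0,30],[0,0,0]],[[0,0,20],[0,0,0]],[[0,0,7],[0,0,0]],[[0,0,0],[0,0,0]],[[0,0,0],[0,0,0]],[[0,0,0],[0,0,0]]]'
python3 - <<'E'
from cmp import *
goto([544,-253.4,21],frame(26.4,0))
c,r,st=pose(); s=snap('wrist')
compare(s,c,r,24,c[2]+12.9); save(s,'w7.png')
E
```

```text
clock: 19.0
tcp_pos: [545.0, -254.7, 34.7]
ee_rot: [0.001, -0.227, 0.974, -0.001]
ft_force: [0.1, 0.1, -2.0]
gripper_width: 0.754
finger_force: 51.9
now [ 545.  -254.7   34.7] shift [ 0.4  1.6 13.7] turn [-0.13  0.08 -0.18] t 19.0 j [-0.56  0.61 -0.29  0.67  0.   -1.02] F [ 0.1  0.1 -2. ] grip 0.754 51.9Traceback (most recent call last):
  File "<stdin>", line 4, in <module>
  File "cmp.py", line 9, in compare
    L=np.array([P[abs(P[:,0]-x)<1.2,1].min() for x in b]);H=np.array([P[abs(P[:,0]-x)<1.2,1].max() for x in b])
                ~~~~~~~~~~~~~~~~~~~~~~~~~~^^
    return umr_minimum(a, axis, None, out, keepdims, initial, where)
ValueError: zero-size array to reduction operation minimum which has no identity
```

```bash
python3 -m handwheel '[[[0,0,0],[0,0,0]],[[0,0,0],[0,0,0]]]'
python3 - <<'E'
from cmp import *
for i in range(3): 
    goto([544.3,-253.4,21],frame(26.4,0)); s=snap('wrist')
c,r,st=pose(); C=cloud(s); hsv=cv2.cvtColor(s['color'],cv2.COLOR_RGB2HSV);S=hsv[...,1].astype(int);V=hsv[...,2].astype(int)
T=(C-c)@r.as_matrix()
save(s,'w7.png')
m=(abs(C[...,2]-24)<5)&(T[...,0]>40)&(T[...,0]<75)&(abs(T[...,1])<45)&(S<60)&(V>60); v,u=np.nonzero(m); print(len(v))
if len(v): print(v.min(),v.max(),u.min(),u.max())
s=snap('top'); C=cloud(s); hsv=cv2.cvtColor(s['color'],cv2.COLOR_RGB2HSV);S=hsv[...,1];V=hsv[...,2]
i=cv2.resize(dict(np.load('/tmp/w1.npz'))['color'],(10,10))
s=snap('scene'); w=snap('wrist')
A=cv2.resize(s['color'][250:350,110:240],None,fx=4,fy=4,interpolation=cv2.INTER_CUBIC); B=cv2.resize(w['color'][90:290,180:400],(440,400)); 
o=np.zeros((600,800,3),np.uint8); o[:400,:520]=A; o[400:600,:220]=cv2.resize(B,(220,200)); o[100:500,520:800]=B[:, :280]
cv2.imwrite('pics/mix.png',o[:,:,::-1])
E
```

```text
clock: 19.25
tcp_pos: [544.2, -254.4, 33.7]
ee_rot: [0.0, -0.227, 0.974, -0.0]
ft_force: [-0.1, -0.2, -2.3]
gripper_width: 0.753
finger_force: 51.9
now [ 544.2 -254.4   33.7] shift [-0.5  0.9 12.7] turn [-0.05  0.03 -0.19] t 19.25 j [-0.56  0.61 -0.29  0.67  0.   -1.02] F [-0.1 -0.2 -2.3] grip 0.753 51.9
now [ 544.1 -254.3   33.6] shift [-0.6  0.8 12.6] turn [-0.04  0.02 -0.19] t 19.3 j [-0.56  0.61 -0.29  0.67  0.   -1.02] F [ 0.2 -0.6 -2.3] grip 0.75 51.9
now [ 544.  -254.2   33.4] shift [-0.7  0.6 12.4] turn [-0.02  0.01 -0.19] t 19.35 j [-0.56  0.61 -0.29  0.67  0.   -1.02] F [-0.7 -0.3 -2.3] grip 0.753 51.9
793
147 152 205 363
```

View pics/mix.png

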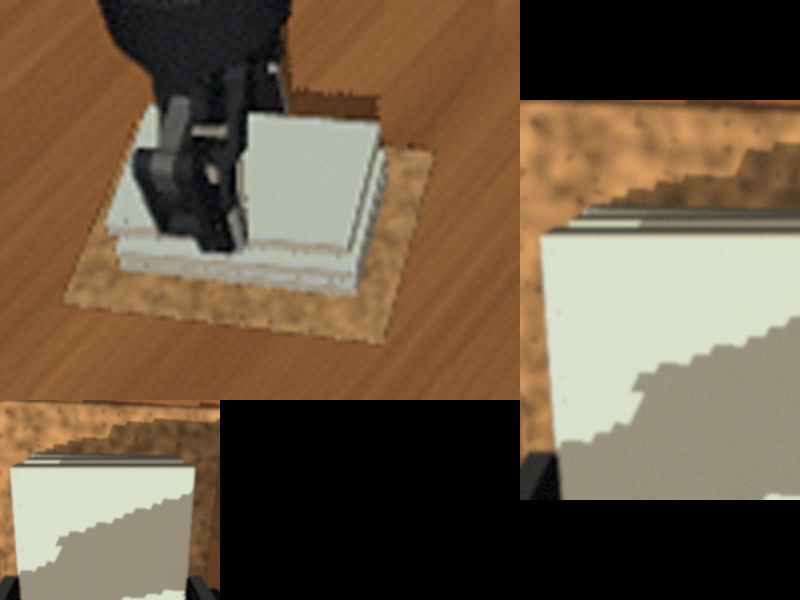

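The view shows the held plate parallel to the pile, about 12 mm above it. The pile's near edge shows as a thin strip just past the plate's end (wrist rows 147–152, columns 205–363). The arm is still settling, so I measure that strip after a pause.

```bash
python3 -m handwheel '[[[0,0,0],[0,0,0]],[[0,0,0],[0,0,0]],[[0,0,0],[0,0,0]],[[0,0,0],[0,0,0]],[[0,0,0],[0,0,0]],[[0,0,0],[0,0,0]]]'
cat > strip.py <<'E'
from cmp import *
s=snap('wrist'); goto([544.3,-253.4,21],frame(26.4,0))
c,r,st=pose(); M=r.as_matrix(); hsv=cv2.cvtColor(s['color'],cv2.COLOR_RGB2HSV);S=hsv[...,1].astype(int);V=hsv[...,2].astype(int)
T=(cloud(s)-c)@M
base=(S<60)&(V>60)&(T[...,0]>40)&(T[...,0]<75)&(abs(T[...,1])<45)
hz=c[2]+12.9
for nm,z in(('pile',24),('held',hz)):
    m=base&(abs(T[...,2]+c[2]-2*c[2]+z)<4) if 0 else base&(abs((cloud(s))[...,2]-z)<4); v,u=np.nonzero(m)
    if not len(v): print(nm,'none'); continue
    f=[]; 
    for row in np.unique(v):
        uu=u[v==row]
        if len(uu)>100:
            q=(onz(s,[[uu.min()-.5,row],[uu.max()+.5,row]],z)-c)@M; f.append((row,*q[:,1].round(2),q[:,0].mean().round(2)))
    tops=[(x,v[u==x].min()-.5) for x in np.unique(u)[6:-6]]; q=(onz(s,tops,z)-c)@M; k=np.polyfit(q[:,1],q[:,0],1)
    g=np.array(f)[:10]; print(nm,'end x med %.2f slope %.2f deg'%(np.median(q[:,0]),np.degrees(k[0])),'y lo/hi',np.median(g[:,1:3],0),'centre %.2f'%np.median(g[:,1:3].mean(1)),len(g))
E
python3 strip.py
```

```text
clock: 20.15
tcp_pos: [543.9, -254.1, 33.1]
ee_rot: [0.0, -0.227, 0.974, -0.0]
ft_force: [-1.0, -0.3, -2.8]
gripper_width: 0.757
finger_force: 51.9
now [ 543.9 -254.1   33.1] shift [-0.7  0.5 12.1] turn [-0.    0.   -0.19] t 20.2 j [-0.56  0.61 -0.29  0.67  0.   -1.02] F [ 0.2 -0.5 -2.7] grip 0.757 51.9
pile end x med 54.28 slope 0.16 deg y lo/hi [-31.87  32.32] centre 0.22 5
held end x med 54.55 slope 0.04 deg y lo/hi [-32.88   32.025] centre -0.38 10
```

```bash
python3 -m handwheel '[[[-0.5,0.6,3],[0,0,-0.1]],[[0,0,3],[0,0,0]],[[0,0,3],[0,0,0]],[[0,0,0],[0,0,0]],[[0,0,0],[0,0,0]],[[0,0,0],[0,0,0]],[[0,0,0],[0,0,0]],[[0,0,0],[0,0,0]],[[0,0,0],[0,0,0]]]'
python3 strip.py
python3 -m handwheel '[[[0,0,1],[0,0,0]],[[0,0,1],[0,0,0]],[[0,0,0],[0,0,0]],[[0,0,0],[0,0,0]],[[0,0,0],[0,0,0]]]'
```

```text
clock: 21.1
tcp_pos: [544.1, -253.4, 24.2]
ee_rot: [0.0, -0.228, 0.974, -0.0]
ft_force: [-0.7, -0.5, -2.0]
gripper_width: 0.757
finger_force: 51.9
now [ 544.1 -253.4   24.2] shift [-0.2 -0.1  3.2] turn [-0.    0.   -0.09] t 21.15 j [-0.56  0.62 -0.3   0.65  0.   -1.02] F [ 0.7  0.9 -2.1] grip 0.75 51.9
pile end x med 54.59 slope 0.08 deg y lo/hi [-32.02  31.15] centre -0.24 3
held end x med 54.52 slope 0.08 deg y lo/hi [-32.93   31.975] centre -0.43 10
clock: 21.65
tcp_pos: [544.0, -253.3, 22.1]
ee_rot: [-0.0, -0.228, 0.974, 0.0]
ft_force: [-0.3, 0.6, -2.1]
gripper_width: 0.752
finger_force: 51.9
```

Aligned to within a few tenths of a millimetre. Now down to contact in small steps.

```bash
python3 -m handwheel '[[[0,0,0.5],[0,0,0]],[[0,0,0.3],[0,0,0]],[[0,0,0],[0,0,0]],[[0,0,0],[0,0,0]]]'
python3 -m handwheel '[[[0,0,0.5],[0,0,0]],[[0,0,0],[0,0,0]],[[0,0,0],[0,0,0]]]'
```

```text
clock: 22.05
tcp_pos: [544.1, -253.4, 21.4]
ee_rot: [0.0, -0.228, 0.974, -0.0]
ft_force: [0.4, 1.2, -0.7]
gripper_width: 0.755
finger_force: 52.0
clock: 22.35
tcp_pos: [544.1, -253.4, 21.4]
ee_rot: [0.0, -0.228, 0.974, -0.0]
ft_force: [-2.7, 1.1, 5.9]
gripper_width: 0.75
finger_force: 52.6
```

```bash
python3 -m handwheel '[[[0,0,-0.4],[0,0,0]],[[0,0,0],[0,0,0]],[[0,0,0],[0,0,0]]]' - 20
python3 -m handwheel '[[[0,0,0],[0,0,0]],[[0,0,0],[0,0,0]],[[0,0,0],[0,0,0]],[[0,0,0],[0,0,0]],[[0,0,0],[0,0,0]],[[0,0,0],[0,0,0]]]' 85
python3 -m handwheel '[[[0,0,-3],[0,0,0]],[[0,0,-10],[0,0,0]],[[0,0,-30],[0,0,0]],[[0,0,-40],[0,0,0]],[[0,0,-50],[0,0,0]],[[0,0,-50],[0,0,0]],[[40,0,0],[0,0,0]],[[50,0,0],[0,0,0]],[[50,0,0],[0,0,0]],[[40,0,0],[0,0,0]],[[0,0,0],[0,0,0]],[[0,0,0],[0,0,0]]]'
python3 - <<'E'
from h import *
goto([400,-300,200],frame(26.4,0))
rect=lambda P:[np.round(x,2) for x in cv2.minAreaRect(P[:,:2].astype(np.float32))]
out=[]
for nm in('top','scene'):
    s=snap(nm); C=cloud(s); hsv=cv2.cvtColor(s['color'],cv2.COLOR_RGB2HSV);S=hsv[...,1].astype(int);V=hsv[...,2].astype(int)
    m=(abs(C[...,2]-34)<4)&(np.hypot(C[...,0]-545,C[...,1]+253)<75)&(S<60)&(V>120); v,u=np.nonzero(m)
    print(nm,len(v),rect(onz(s,np.c_[u,v],34)),np.median(C[m][:,2])); out.append(s['color'])
a=cv2.resize(out[0][190:330,110:430],(800,350)); b=cv2.resize(out[1][140:340,110:370],None,fx=1.25,fy=1.25)
o=np.zeros((600,800,3),np.uint8); o[:350]=a; o[350:600,:325]=b; p=cv2.resize(out[1][265:345,120:230],None,fx=3.1,fy=3.1,interpolation=2); o[350:350+p.shape[0],340:340+p.shape[1]]=p[:250]
cv2.imwrite('pics/end.png',o[:,:,::-1])
E
```

```text
clock: 22.65
tcp_pos: [544.1, -253.4, 21.4]
ee_rot: [0.0, -0.228, 0.974, -0.0]
ft_force: [-1.9, 1.0, 3.7]
gripper_width: 0.754
finger_force: 52.5
clock: 23.25
tcp_pos: [544.1, -253.4, 21.2]
ee_rot: [0.0, -0.228, 0.974, -0.0]
ft_force: [-0.1, -0.2, -0.4]
gripper_width: 0.991
finger_force: 0.0
clock: 24.45
tcp_pos: [382.4, -333.8, 205.3]
ee_rot: [0.001, -0.227, 0.974, -0.001]
ft_force: [0.3, -0.1, -0.1]
gripper_width: 0.994
finger_force: 0.0
now [ 382.4 -333.8  205.3] shift [-30.7  22.5   5.3] turn [-0.08  0.05 -0.21] t 24.45 j [-0.86  0.27 -0.35  0.96  0.   -1.32] F [ 0.3 -0.1 -0.1] grip 0.994 0.0
top 1394 [array([ 545.45, -252.64]), array([109.51,  66.23]), np.float64(26.55)] 34.09527728390941
scene 1831 [array([ 545.47, -254.26]), array([110.1 ,  68.42]), np.float64(26.5)] 32.8955820047363
```

View pics/end.png

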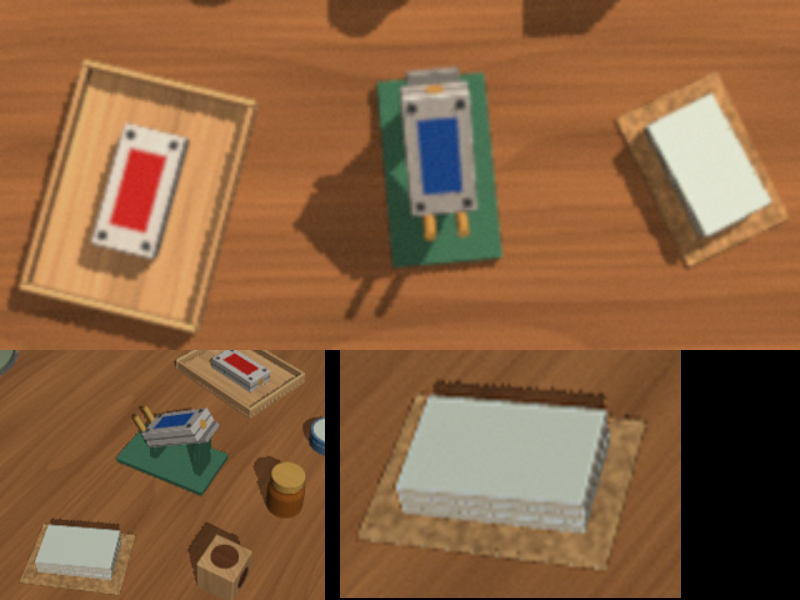

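The end picture shows the red mould flat in the tray (140,190), the blue mould on the stand (438,155), and three plates stacked squarely on the mat (710,165). The other bench items look unmoved. Centre and yaw of the top plate match the original pile to about 0.5 mm and 0.2°.

```bash
python3 -c "
from plant import job; print(job.finish_job())"
```

```text
the job is handed in; nothing more can be done
None
```

I handed the job in at about 24.5 s: the red mould is flat in the tray, mark up; the spacer is square on the pile (within about 0.5 mm and 0.2°); and the blue mould is still on the stand.

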